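Put the leftover hardware back in its drawers

TASK

Four leftover pieces of hardware lie on the workbench, and the four drawers of the parts cabinet that they came from have been pulled out. Put each piece back in the drawer that holds its own kind, lying flat on the drawer's floor in the free space in front of the stock so that the drawer can be shut again. Set the pieces down gently rather than dropping them, and leave the drawers, the fan and the towel roll where they stand.

Things in the scene. Friction and masses are not known exactly. Their poses are not given: they have to be found in the camera images.
- bearing_center (a point): the loose ball bearing: plain steel ring, 52 mm outside diameter, 25 mm bore, 15 mm thick, lying flat on the bench; this point is its centre, half-way up, z along its axis
- nut_center (a point): the loose big hexagon nut: steel, 46 mm across flats (53 mm over corners), 24 mm high, round bore 28 mm, lying flat on the bench; this point is its centre, half-way up. z is its axis; two of its flats face +x and -x, the others follow every 60 degrees
- coupler_center (a point): the loose coupling nut: a long hexagonal steel sleeve, 24 mm across flats, 48 mm long, lying on one flat on the bench; this point is its centre, half-way up; x runs along its length
- link_center (a point): the loose quick link: an oval chain link of 9 mm steel rod, 75 mm long (x) and 38 mm wide (y), open in the middle, with an 11 mm barrel nut on its +y side, lying flat on the bench; this point is the centre of the oval, half-way up the rod; z up
- drawer_bearings: clear open drawer with three ball bearings at its far end; 156 mm long (x) x 128 wide (y) x 42 high, walls and floor 3 mm, loose. Origin: centre of underside; +x to the far end, -x to the front with label card and pull tab (13 mm out). The stock, fixed, fills the far 54 mm, up to 31 mm above the floor; the front 95 mm of floor is free, its middle about 27 mm from the origin towards -x
- drawer_nuts: clear open drawer with two big hexagon nuts at its far end; 156 mm long (x) x 128 wide (y) x 42 high, walls and floor 3 mm, loose. Origin: centre of underside; +x to the far end, -x to the front with label card and pull tab (13 mm out). The stock, fixed, fills the far 48 mm, up to 24 mm above the floor; the front 100 mm of floor is free, its middle about 27 mm from the origin towards -x
- drawer_couplers: clear open drawer with four coupling nuts at its far end; 156 mm long (x) x 128 wide (y) x 42 high, walls and floor 3 mm, loose. Origin: centre of underside; +x to the far end, -x to the front with label card and pull tab (13 mm out). The stock, fixed, fills the far 50 mm, up to 24 mm above the floor; the front 100 mm of floor is free, its middle about 27 mm from the origin towards -x
- drawer_links: clear open drawer with two quick links at its far end; 156 mm long (x) x 128 wide (y) x 42 high, walls and floor 3 mm, loose. Origin: centre of underside; +x to the far end, -x to the front with label card and pull tab (13 mm out). The stock, fixed, fills the far 45 mm, up to 23 mm above the floor; the front 105 mm of floor is free, its middle about 27 mm from the origin towards -x
- fan: bystander: a black axial fan, 172 mm across and 51 mm high, lying loose on the bench to the right; origin at the centre of its underside; a small terminal box sticks out 18 mm at its -x side. Leave it alone
- towel_roll: bystander: a white paper-towel roll, 116 mm across and 280 mm high, standing loose on the bench to the left; origin at the centre of its underside. Leave it alone
There are look-alikes about, which are no part of the job. What is shaped like the part that bears bearing_center but orange or purple is not meant. What is shaped like the drawer_nuts but brown is not meant.

How it is judged:
By the outcome, as a careful person would: the job done as asked, in the order asked, and still so for the second after the job is handed in, with the robot touching nothing.
It also fails if it takes over 90 s, if anything falls off the work surface, if the arm or the gripper's body presses on something with over 40 N, if the wrist force passes 120 N, or if a joint passes its speed limit or range.

ROBOT

A 6-joint arm with a two-finger parallel gripper is mounted at the origin on the work surface. World frame = base frame: x ahead of the robot, y to its left, z up, the work surface at z = 0. Lengths are in m, angles in rad, forces in N, time in s.
With the tool pointing down it reaches from about 0.4 to 0.825 m from the base axis. Payload 7 kg.
Tool frame: the origin (TCP) lies at the very end of the fingers, on their centre line; the grasp point (between the pads) lies 19 mm behind it; x points along the fingers, y is the direction in which the jaws open and shut, and the axes are right-handed (so a half turn about x gives the same grasp; the last joint's range is limited). The gripper opens to 88 mm and grips with 3 to 60 N. Pads are 19 mm wide; open, the fingers measure 130 mm over their backs; the gripper's body (78 mm by 193 mm) begins 47 mm behind the grasp point.
Start: joints at [-0.942, 0.359, 0.012, 0, -1.224, -0.288], TCP at [0.226, -0.636, 0.227] pointing down, gripper open.
Joint ranges: [-3.07, 3.07], [-1.43, 2.12], [-1.02, 1.25], [-3.03, 1.67], [-3.05, -0], [-3.03, 3.03]. Speed limits (rad/s): [2.39, 2.39, 3.01, 3.14, 3.14, 3.14].

INTERFACE

Orientations are given as [roll, pitch, yaw] about the fixed x, y, z axes, in that order (R = Rz(yaw) Ry(pitch) Rx(roll)).
In Python, from station import arm, cams gives the robot as it stands. The module is installed in compiled form; this text tells all that it offers.
- The arm moves only by the tool carry_out, never from a script. Its argument "deltas" is a list of rows, each a list of 6 numbers: the shift along the tool's x, y, z in units of 0.04 m (1.0 is 0.04 m), then the turn, a rotation vector about the tool's x, y, z in units of 4 degrees (1.0 is 4 degrees). In form: [[tx, ty, tz, ax, ay, az], ...]. A call has 1 to 5 rows; each row shifts and turns the pose as measured when the row begins, along the tool's axes as they then stand; what a row does not reach is not made up. A row lasts 1/10 s, in which the tool goes at most 50 mm and 8.59 degrees, less where a joint would pass 70% of its speed; a pose out of reach is approached as far as the arm can. A call with a number of a shift or a turn outside -1 to 1 is refused whole. A call with a gripper value outside its range is refused whole. "hand" is the closure, from 0 (fully open) to 1 (shut), set as the call begins (left out, the last holds). The fingers move at their own pace and stop on an object; "newtons" is the grip in N (left out, the last holds). Time passes only in rows, so rows that do not move let the fingers close. It gives the time, the measured TCP pose, the force and the opening at its end, in the units of the state.
- arm.get_state(): the state, without advancing time (a new reading comes with each control period).
- cams.grab_frame(name): name is "scene" or "top"; returns a dict with "pixels" (420x560x3 uint8, red, green, blue), "fx", "fy", "cx", "cy" (pixels), "k1" (the pictures are not rectified: a ray, as slopes to the right and down, at radius r is drawn at 1 + k1 r^2 times it, then the intrinsics apply), "T" (4x4, takes a point from camera to world coordinates). Camera axes: x right, y up, looking along -z (the intrinsics and any distortion apply to the point x, -y, -z); pixel columns grow to the right and rows downward; lengths in m; the calibration is good to about 2 mm. A picture is of the moment at which its call begins. There is no depth.
- arm.job_done(): hands the job in, once; it reports no verdict.
The state is a dict: "t": time; "q": joint angles; "qd": joint speeds; "joint_efforts": joint torques, N m; "eef_pos": TCP position; "ee_rot": TCP orientation; "force": force on the tool from outside, world axes, zero at the start; "moment": the same for the moment, N m; "width": finger opening in m.
Only numpy, scipy, OpenCV 4.12 (cv2) and the standard library are available. Lean on these libraries where they do the work, as an engineer would, in place of code of your own. Each camera call takes 0.05 s, during which the arm holds its last target.

## Working session

There is one attempt and no reset: what is moved stays moved. The work goes in short steps, Python scripts to look and compute and a tool call to move; the robot and the scene stay as the last step left them, time stands still between calls to the robot, and variables do not carry over. Pictures are saved under pics/ and viewed, and the job is handed in when it is done.

Besides the shell and the picture viewer there is one more tool, called as name(argument=value, ...) on one line, values as JSON. carry_out: Moves the arm, as the interface text tells. Shifts and turns lie within -1 to 1; 1 stands for 0.04 m of shift or 4 degrees of turn. Its arguments: {"type":"object","properties":{"deltas":{"type":"array","items":{"type":"array","items":{"type":"number","minimum":-1,"maximum":1}}},"hand":{"type":"number"},"newtons":{"type":"number"}},"required":["deltas"]}

```bash
mkdir -p pics; cat > h.py <<'E'
import numpy as np, cv2, json
from station import arm, cams
def grab(n,fn=None):
    f=cams.grab_frame(n)
    if fn: cv2.imwrite(fn,f["pixels"][:,:,::-1])
    return f
def ray(f,u,v):
    p=np.array([(u-f["cx"])/f["fx"],(v-f["cy"])/f["fy"]])
    s=p.copy()
    for _ in range(20): s=p/(1+f["k1"]*(s@s))
    T=np.array(f["T"]); d=T[:3,:3]@np.array([s[0],-s[1],-1.]); return T[:3,3],d
def onz(f,u,v,z):
    o,d=ray(f,u,v); return o+d*(z-o[2])/d[2]
def proj(f,P):
    T=np.array(f["T"]); c=T[:3,:3].T@(np.array(P)-T[:3,3]); s=np.array([c[0]/-c[2],-c[1]/-c[2]])
    s=s*(1+f["k1"]*(s@s)); return s[0]*f["fx"]+f["cx"],s[1]*f["fy"]+f["cy"]
E
python3 - <<'E'
from h import *
for n in("scene","top"):
    f=grab(n,f"pics/{n}0.png"); print(n,f["fx"],f["fy"],f["cx"],f["cy"],f["k1"]); print(np.round(f["T"],3))
print(arm.get_state())
E
```

```text
scene 402.3405593403668 402.3405593403668 291.13697170665233 210.0958573598954 -0.016596370751386993
[[ 0.717 -0.444  0.537  1.104]
 [ 0.697  0.478 -0.535 -0.618]
 [-0.019  0.758  0.652  0.821]
 [ 0.     0.     0.     1.   ]]
top 455.45877271679035 455.45877271679035 276.92445881302183 215.1386189947267 -0.09915464360880365
[[ 0.009  0.982 -0.19   0.188]
 [-1.     0.01   0.006  0.011]
 [ 0.008  0.19   0.982  1.589]
 [ 0.     0.     0.     1.   ]]
{'t': 0.1, 'q': array([-9.41908722e-01,  3.59338538e-01,  1.11336720e-02, -3.01653025e-04,
       -1.22411829e+00, -2.88118110e-01]), 'qd': array([ 3.39490015e-05, -2.79229679e-03,  3.23590343e-03, -8.07833181e-04,
       -9.21045731e-04, -8.71007244e-05]), 'joint_efforts': array([-7.21953729e-04, -5.84164131e+01,  2.93750381e+01,  7.01531768e+00,
        1.01910697e-02, -5.89268257e-05]), 'eef_pos': array([ 0.2254214 , -0.63576691,  0.22569526]), 'ee_rot': array([1.67529588, 1.56924338, 2.01596267]), 'force': array([ 0.78201017,  0.61648196, -0.42284772]), 'moment': array([-0.00647366,  0.02619126,  0.00469268]), 'width': 0.0878199322707375}
```

View pics/scene0.png

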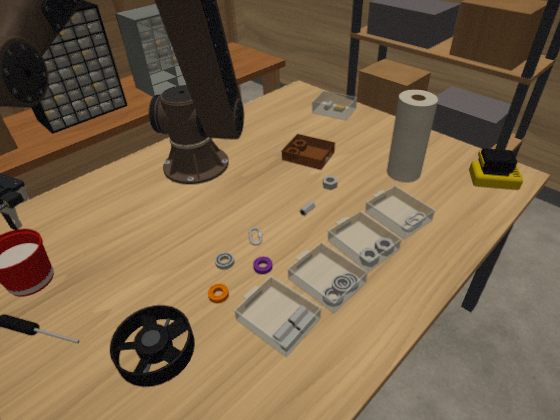

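View pics/top0.png

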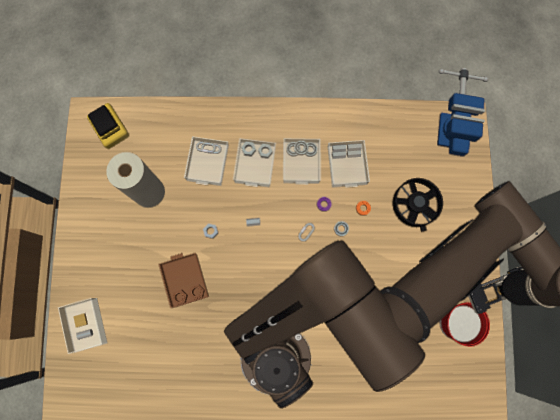

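The top view shows these objects and possible mix-ups:
- **Bearing:** steel ring at (341,229). The purple ring (324,204) and orange ring (363,208) are look-alikes.
- **Nut:** loose at (211,231). The nuts in the brown drawer (183,295) are not meant.
- **Coupler:** (253,222). There is also a grey piece in the tray at (83,334).
- **Link:** (306,231).
- **Drawers, left to right:** links (207,161), nuts (254,163), bearings (301,161), couplers (348,163). The brown drawer (184,280) is a decoy.

Next is a close crop to check these.

```bash
python3 - <<'E'
from h import *
a=cv2.imread("pics/top0.png")[130:250,180:380]; cv2.imwrite("pics/c1.png",cv2.resize(a,None,fx=4,fy=4,interpolation=cv2.INTER_CUBIC))
a=cv2.imread("pics/scene0.png")[160:360,200:440]; cv2.imwrite("pics/c2.png",cv2.resize(a,(720,600),interpolation=cv2.INTER_CUBIC))
E
```

```text
(no output)
```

View pics/c1.png

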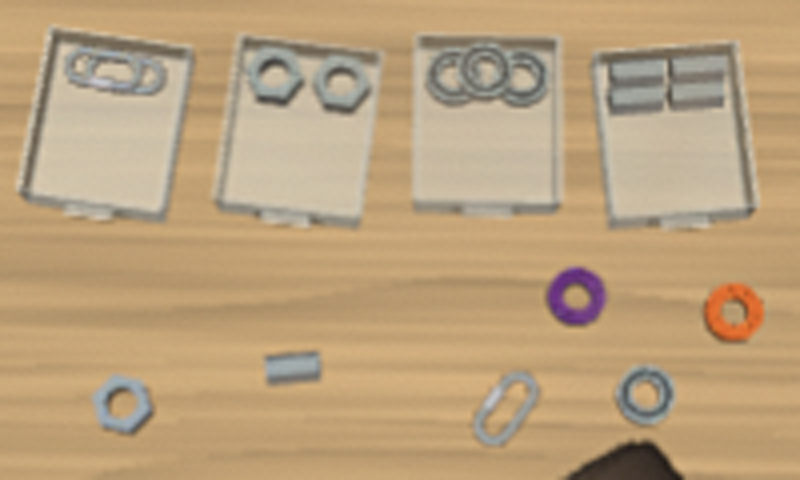

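View pics/c2.png

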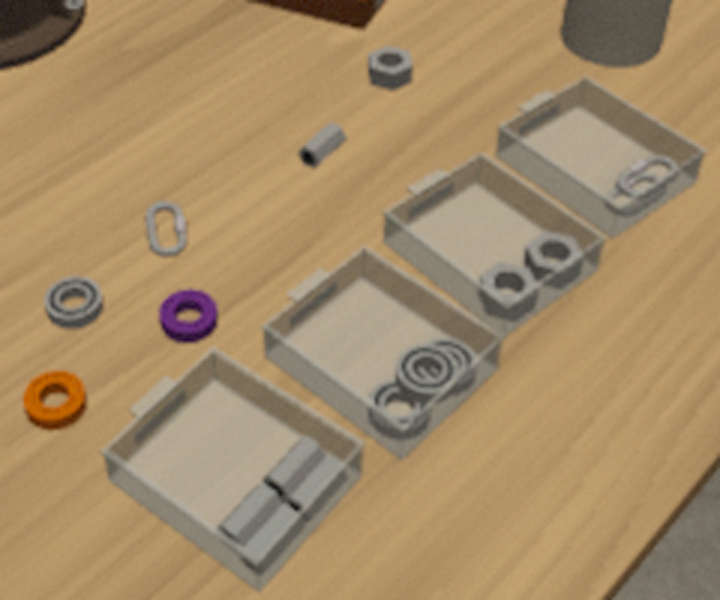

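```bash
cat > seg.py <<'E'
from h import *
def segs(f,plist,z):
    im=f["pixels"].astype(int); R,G,B=im[...,0],im[...,1],im[...,2]
    m=((B-R)>-12).astype(np.uint8)
    return m
E
python3 - <<'E'
from h import *; from seg import *
from scipy import ndimage as nd
hs=dict(bearing=.0075,nut=.012,coupler=.012,link=.0045)
px={"top":dict(bearing=(341,229),nut=(211,231),coupler=(253,222),link=(306,231)),
"scene":dict(bearing=(225,260),nut=(330,182),coupler=(307,208),link=(255,236))}
for n in px:
    f=cams.grab_frame(n); m=segs(f,0,0)
    for k,(u,v) in px[n].items():
        w=np.zeros_like(m); s=17; w[v-s:v+s,u-s:u+s]=m[v-s:v+s,u-s:u+s]
        l,c=nd.label(w,np.ones((3,3))); sz=nd.sum(w,l,range(1,c+1)); b=(l==np.argmax(sz)+1).astype(np.uint8)
        cs,_=cv2.findContours(b,cv2.RETR_EXTERNAL,cv2.CHAIN_APPROX_NONE); hl=cv2.convexHull(cs[0])
        mm=np.zeros_like(b); cv2.fillPoly(mm,[hl],1); vs,us=np.nonzero(mm)
        P=onz(f,us.mean(),vs.mean(),hs[k])
        hp=np.array([onz(f,*p,hs[k])[:2] for p in hl[:,0].astype(float)])*1000
        rc=cv2.minAreaRect(hp.astype(np.float32))
        pp=np.array([onz(f,a,b_,hs[k])[:2] for a,b_ in zip(us,vs)]); e,V=np.linalg.eigh(np.cov(pp.T)); ax=V[:,1]
        print(n,k,np.round([us.mean(),vs.mean()],1),np.round(P*1000,1),"sz",np.round(rc[1],0),"axis",np.round(np.degrees(np.arctan2(ax[1],ax[0])),1), len(us))
f=cams.grab_frame("top")
C=dict(links=[(52,30),(193,46),(165,212),(20,190)],nuts=[(240,37),(383,50),(360,220),(216,204)],bearings=[(415,36),(562,38),(561,205),(414,207)],couplers=[(592,53),(738,42),(757,208),(609,220)])
for k,c in C.items():
    p=np.array([onz(f,180+(a+.5)/4-.5,130+(b+.5)/4-.5,.042)[:2] for a,b in c])*1000
    print(k,"centre",np.round(p.mean(0),1),"sides",np.round(np.linalg.norm(p-np.roll(p,-1,0),axis=1)), "yaw",np.round(np.degrees([np.arctan2(*(p[i]-p[j])[::-1]) for i,j in((0,3),(1,2))]),1), np.round(p).tolist())
E
```

```text
top bearing [340.8 228.4] [ 448.1 -225.     7.5] sz [46. 47.] axis 148.4 159
top nut [210.2 230.6] [434.7 234.3  12. ] sz [46. 47.] axis 47.3 156
top coupler [253.  221.2] [469.9  84.8  12. ] sz [21. 42.] axis 95.4 81
top link [306.  231.7] [ 435.6 -102.2    4.5] sz [33. 69.] axis 144.6 171
scene bearing [224.1 260.5] [ 447.5 -225.     7.5] sz [44. 57.] axis 147.5 232
scene nut [329.1 182.6] [433.1 233.8  12. ] sz [43. 61.] axis 133.9 138
scene coupler [306.5 208.2] [467.   85.3  12. ] sz [22. 61.] axis 97.8 92
scene link [252.9 228.4] [407.2 -84.5   4.5] sz [12.  4.] axis 66.0 7
links centre [686.2 253.1] sides [128. 155. 130. 151.] yaw [-8.  -7.3] [[769.0, 307.0], [755.0, 179.0], [601.0, 199.0], [620.0, 328.0]]
nuts centre [680.2  82. ] sides [129. 159. 127. 156.] yaw [-6.2 -6.7] [[764.0, 137.0], [753.0, 9.0], [595.0, 28.0], [609.0, 154.0]]
bearings centre [687.9 -85. ] sides [132. 155. 129. 159.] yaw [ 0. -1.] [[766.0, -20.0], [766.0, -152.0], [611.0, -149.0], [608.0, -20.0]]
couplers centre [ 681.7 -250.7] sides [133. 155. 132. 155.] yaw [4.7 4.4] [[753.0, -178.0], [765.0, -311.0], [611.0, -323.0], [598.0, -191.0]]
```

```bash
cat >> h.py <<'E'
from scipy.spatial.transform import Rotation as Ro
def need(x,y,z,jaw,show=True):
    """remaining shift (units) in tool axes as they stand, and turn"""
    s=arm.get_state(); R=Ro.from_euler("xyz",s["ee_rot"]).as_matrix()
    a=np.radians(jaw); yv=np.array([np.cos(a),np.sin(a),0])
    if yv@R[:,1]<0: yv=-yv
    xv=np.array([0,0,-1.]); Rt=np.column_stack([xv,yv,np.cross(xv,yv)])
    d=np.array([x,y,z])-s["eef_pos"]
    rv=Ro.from_matrix(R.T@Rt).as_rotvec(degrees=True)
    print("t %.2f pos"%s["t"],np.round(s["eef_pos"]*1000,1),"w %.1f"%(s["width"]*1000),"F",np.round(s["force"],1),"q6 %.2f"%s["q"][5])
    print(" jaw now %.1f"%np.degrees(np.arctan2(R[1,1],R[0,1])),"world d mm",np.round(d*1000,1))
    print(" shift now-axes",np.round(R.T@d/.04,2)," turn",np.round(rv/4,2)," shift after-turn axes",np.round(Rt.T@d/.04,2))
E
python3 - <<'E'
from h import *
need(.448,-.225,.1,90)
f=cams.grab_frame("top")
for n,p in dict(roll=(128,170),rollb=(152,195),fan=(418,203)).items(): print(n,np.round(onz(f,*p,.28 if n=="roll" else .0),3))
# nut flats: rays at upsampled B-R mask
im=f["pixels"].astype(float); d=(im[...,2]-im[...,0])[210:252,190:232].astype(np.float32)
d=cv2.resize(d,None,fx=8,fy=8,interpolation=cv2.INTER_CUBIC); b=(d>-30).astype(np.uint8)
cs,_=cv2.findContours(b,cv2.RETR_EXTERNAL,cv2.CHAIN_APPROX_NONE); c=max(cs,key=cv2.contourArea)[:,0]
w=np.array([onz(f,190+(a+.5)/8-.5,210+(e+.5)/8-.5,.018)[:2] for a,e in c])*1000
o=w.mean(0); th=np.arctan2(*(w-o).T[::-1]); r=np.linalg.norm(w-o,axis=1)
g=np.linspace(-np.pi,np.pi,721)[:-1]; i=np.argsort(th); rr=np.interp(g,th[i],r[i],period=2*np.pi)
F=(rr*np.exp(-6j*g)).mean(); print("nut c",o,"r",r.min(),r.max(),"corner dir",np.degrees(-np.angle(np.conj(F)) /6)%60 if 0 else np.degrees(-np.angle(F)/6)%60,abs(F))
im=cv2.imread("pics/top0.png"); cv2.imwrite("pics/c3.png",cv2.resize(im[205:255,190:270],(800,500),interpolation=cv2.INTER_CUBIC))
cv2.imwrite("pics/c4.png",cv2.resize(im[205:255,280:360],(800,500),interpolation=cv2.INTER_CUBIC))
E
```

```text
t 0.25 pos [ 225.5 -636.   226.1] w 87.5 F [-0.1 -0.   0.3] q6 -0.29
 jaw now 109.5 world d mm [ 222.5  411.  -126.1]
 shift now-axes [3.16 7.82 8.68]  turn [ 4.88 -0.   -0.01]  shift after-turn axes [ 3.15 10.27  5.56]
roll [0.574 0.452 0.28 ]
rollb [0.564 0.452 0.   ]
fan [ 0.545 -0.509  0.   ]
nut c [433.7677149  233.68789546] r 23.10708330329893 27.264599954119515 corner dir 16.978831555625472 0.6220875520527989
```

View pics/c3.png

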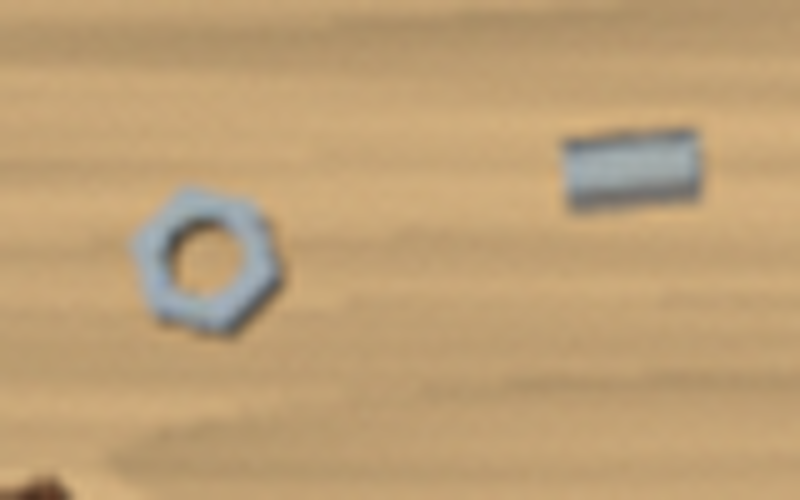

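View pics/c4.png

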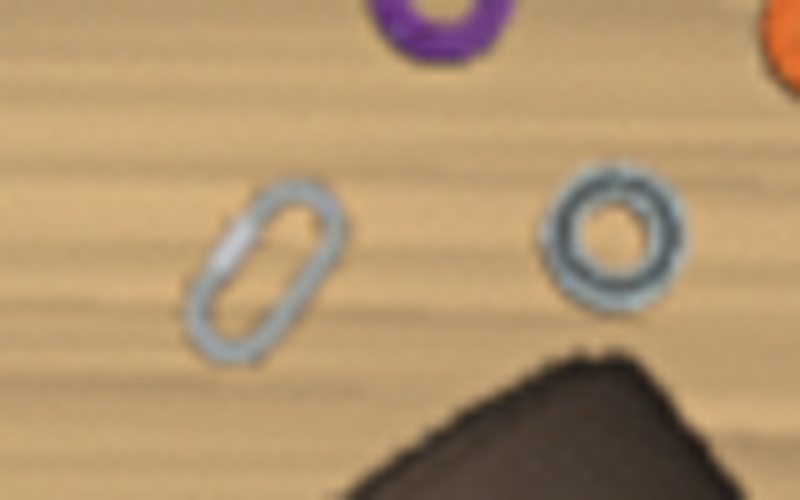

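carry_out(deltas=[[0, 0.8, 0.8, 0.98, 0, 0], [0, 0.8, 0.8, 0.98, 0, 0], [0, 0.8, 0.7, 0.98, 0, 0], [0, 0.85, 0.6, 0.98, 0, 0], [0, 0.9, 0.5, 0.98, 0, 0]], hand=0, newtons=25)

```text
t: 0.8
eef_pos: [0.3259, -0.4428, 0.2236]
ee_rot: [2.52, 1.568, 2.499]
force: [0.9, -1.0, 0.7]
width: 0.0879
```

```bash
python3 -c "
from h import *
need(.448,-.225,.1,90)"
```

```text
t 0.80 pos [ 325.9 -442.8  223.6] w 87.9 F [ 0.9 -1.   0.7] q6 -1.01
 jaw now 88.8 world d mm [ 122.1  217.8 -123.6]
 shift now-axes [3.09 5.5  2.95]  turn [-0.3  -0.04 -0.03]  shift after-turn axes [3.09 5.44 3.05]
```

carry_out(deltas=[[0.4, 1, 0.55, 0, 0, 0], [0.4, 1, 0.55, 0, 0, 0], [0.4, 1, 0.55, 0, 0, 0], [0.4, 1, 0.55, 0, 0, 0], [0.4, 1, 0.55, 0, 0, 0]])

```text
t: 1.3
eef_pos: [0.4449, -0.2384, 0.1455]
ee_rot: [-0.319, 1.564, -0.343]
force: [1.0, -1.4, -0.7]
width: 0.0876
```

```bash
python3 -c "
from h import *
need(.448,-.225,.05,90)"
```

```text
t 1.30 pos [ 444.9 -238.4  145.5] w 87.6 F [ 1.  -1.4 -0.7] q6 -1.50
 jaw now 88.6 world d mm [  3.1  13.4 -95.5]
 shift now-axes [2.39 0.34 0.05]  turn [-0.35  0.09  0.03]  shift after-turn axes [2.39 0.34 0.08]
```

carry_out(deltas=[[0.6, 0.3, 0.05, -0.3, 0.05, 0], [0.6, 0.02, 0, 0, 0, 0], [0.6, 0, 0, 0, 0, 0], [0.6, 0, 0, 0, 0, 0], [0, 0, 0, 0, 0, 0]])

```text
t: 1.8
eef_pos: [0.4512, -0.2193, 0.0463]
ee_rot: [-0.416, 1.565, -0.41]
force: [-0.4, 0.1, -0.8]
width: 0.0878
```

```bash
python3 -c "
from h import *
need(.448,-.225,.004,90)"
```

```text
t 1.80 pos [ 451.2 -219.3   46.3] w 87.8 F [-0.4  0.1 -0.8] q6 -1.51
 jaw now 90.4 world d mm [ -3.2  -5.7 -42.3]
 shift now-axes [ 1.06 -0.14 -0.09]  turn [0.1  0.07 0.03]  shift after-turn axes [ 1.06 -0.14 -0.08]
```

carry_out(deltas=[[0.4, -0.14, -0.08, 0.1, 0.07, 0], [0.4, 0, 0, 0, 0, 0], [0.1, 0, 0, 0, 0, 0], [0, 0, 0, 0, 0, 0]])

```text
t: 2.2
eef_pos: [0.4505, -0.2259, 0.013]
ee_rot: [-0.832, 1.566, -0.831]
force: [-1.2, 0.0, 0.2]
width: 0.0872
```

```bash
python3 -c "
from h import *
need(.448,-.225,.004,90)"
```

```text
t 2.20 pos [ 450.5 -225.9   13. ] w 87.2 F [-1.2  0.   0.2] q6 -1.50
 jaw now 90.0 world d mm [-2.5  0.9 -9. ]
 shift now-axes [ 0.22  0.02 -0.06]  turn [0.01 0.05 0.05]  shift after-turn axes [ 0.23  0.02 -0.06]
```

carry_out(deltas=[[0.12, 0.02, -0.06, 0, 0.05, 0.05], [0.08, 0, 0, 0, 0, 0], [0, 0, 0, 0, 0, 0]])

```text
t: 2.5
eef_pos: [0.4497, -0.2254, 0.0071]
ee_rot: [-0.078, 1.567, -0.077]
force: [0.1, -0.1, -0.5]
width: 0.0873
```

carry_out(deltas=[[0, 0, 0, 0, 0, 0], [0, 0, 0, 0, 0, 0], [0, 0, 0, 0, 0, 0], [0, 0, 0, 0, 0, 0], [0, 0, 0, 0, 0, 0]], hand=1, newtons=25)

```text
t: 3.0
eef_pos: [0.4503, -0.2254, 0.0081]
ee_rot: [-0.106, 1.566, -0.105]
force: [0.7, -0.2, 0.4]
width: 0.0529
```

```bash
python3 -c "
from h import *
need(.448,-.225,.1,90)"
```

```text
t 3.00 pos [ 450.3 -225.4    8.1] w 52.9 F [ 0.7 -0.2  0.4] q6 -1.50
 jaw now 90.1 world d mm [-2.3  0.4 91.9]
 shift now-axes [-2.3   0.01 -0.05]  turn [0.02 0.07 0.01]  shift after-turn axes [-2.3   0.01 -0.06]
```

carry_out(deltas=[[0, 0, 0, 0, 0, 0], [0, 0, 0, 0, 0, 0], [0.12, 0, -0.04, 0, 0, 0], [0.05, 0, 0, 0, 0, 0], [0, 0, 0, 0, 0, 0]], hand=0.2)

```text
t: 3.5
eef_pos: [0.4485, -0.2254, 0.0006]
ee_rot: [-0.097, 1.566, -0.096]
force: [-0.9, 0.9, -0.7]
width: 0.0701
```

```bash
python3 -c "
from h import *
need(.448,-.225,.003,90)"
```

```text
t 3.50 pos [ 448.5 -225.4    0.6] w 70.1 F [-0.9  0.9 -0.7] q6 -1.50
 jaw now 90.1 world d mm [-0.5  0.4  2.4]
 shift now-axes [-0.06  0.01 -0.01]  turn [0.02 0.07 0.01]  shift after-turn axes [-0.06  0.01 -0.01]
```

carry_out(deltas=[[-0.07, 0, 0, 0, 0, 0], [0, 0, 0, 0, 0, 0]])

```text
t: 3.7
eef_pos: [0.4483, -0.2254, 0.0033]
ee_rot: [-0.112, 1.567, -0.111]
force: [-0.5, -1.0, -0.1]
width: 0.07
```

carry_out(deltas=[[0, 0, 0, 0, 0, 0], [0, 0, 0, 0, 0, 0], [0, 0, 0, 0, 0, 0], [0, 0, 0, 0, 0, 0]], hand=1)

```text
t: 4.1
eef_pos: [0.4485, -0.2254, 0.0037]
ee_rot: [-0.108, 1.566, -0.106]
force: [0.2, 0.3, -0.3]
width: 0.0512
```

```bash
python3 -c "
from h import *
need(.661,-.085,.1,89.5)"
```

```text
t 4.10 pos [ 448.5 -225.4    3.7] w 51.2 F [ 0.2  0.3 -0.3] q6 -1.50
 jaw now 90.1 world d mm [212.5 140.4  96.3]
 shift now-axes [-2.39  3.5   5.33]  turn [0.14 0.07 0.01]  shift after-turn axes [-2.41  3.56  5.28]
```

carry_out(deltas=[[-0.4, 0, 0, 0, 0, 0], [-0.7, 0, 0, 0, 0, 0], [-0.8, 0.3, 0.4, 0, 0, 0], [-0.5, 0.7, 1, 0, 0, 0], [0, 0.7, 1, 0, 0, 0]])

```text
t: 4.6
eef_pos: [0.5394, -0.1581, 0.1016]
ee_rot: [2.515, 1.568, 2.509]
force: [1.6, -0.1, -1.9]
width: 0.0518
```

carry_out(deltas=[[0, 0.7, 1, 0, 0, 0], [0, 0.6, 0.9, 0, 0, 0], [0, 0.4, 0.7, 0, 0, 0], [0, 0, 0, 0, 0, 0]])

```text
t: 5.0
eef_pos: [0.6509, -0.0846, 0.1022]
ee_rot: [0.872, 1.568, 0.869]
force: [-0.8, -1.0, -1.2]
width: 0.0509
```

```bash
python3 -c "
from h import *
need(.661,-.085,.06,89.5)
grab('scene','pics/s1.png')"
```

```text
t 5.00 pos [650.9 -84.6 102.2] w 50.9 F [-0.8 -1.  -1.2] q6 -1.74
 jaw now 89.8 world d mm [ 10.1  -0.4 -42.2]
 shift now-axes [ 1.06 -0.01  0.25]  turn [ 0.09  0.02 -0.03]  shift after-turn axes [ 1.06 -0.01  0.25]
```

View pics/s1.png

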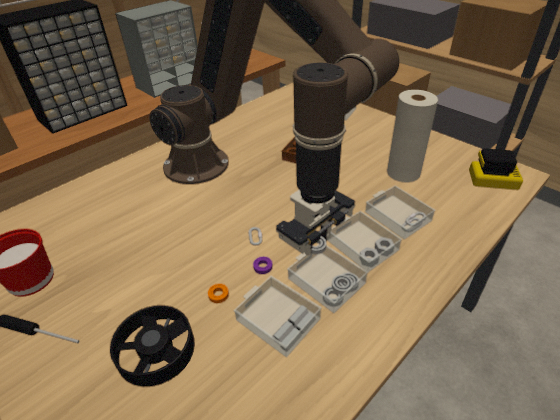

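The bearing is held at (317,243), above the bearings drawer. I'm lowering it.

carry_out(deltas=[[0.4, 0, 0.25, 0.1, 0, 0], [0.5, 0, 0, 0, 0, 0], [0.3, 0, 0, 0, 0, 0], [0, 0, 0, 0, 0, 0]])

```text
t: 5.45
eef_pos: [0.6562, -0.0864, 0.0518]
ee_rot: [2.418, 1.567, 2.406]
force: [-0.3, 0.1, -0.8]
width: 0.0508
```

```bash
python3 -c "
from h import *
need(.661,-.085,.0075,89.5)"
```

```text
t 5.45 pos [656.2 -86.4  51.8] w 50.8 F [-0.3  0.1 -0.8] q6 -1.74
 jaw now 89.3 world d mm [  4.8   1.4 -44.3]
 shift now-axes [1.11 0.03 0.12]  turn [-0.04 -0.04 -0.03]  shift after-turn axes [1.11 0.04 0.12]
```

carry_out(deltas=[[0.3, 0.03, 0.12, 0, 0, 0], [0.3, 0, 0, 0, 0, 0], [0.2, 0, 0, 0, 0, 0], [0.1, 0, 0, 0, 0, 0], [0, 0, 0, 0, 0, 0]])

```text
t: 5.95
eef_pos: [0.661, -0.086, 0.0144]
ee_rot: [2.153, 1.568, 2.141]
force: [0.5, -0.6, -1.1]
width: 0.0516
```

```bash
python3 -c "
from h import *
need(.661,-.085,.0075,89.5)"
```

```text
t 5.95 pos [661.  -86.   14.4] w 51.6 F [ 0.5 -0.6 -1.1] q6 -1.74
 jaw now 89.3 world d mm [-0.   1.  -6.9]
 shift now-axes [ 0.17  0.03 -0.  ]  turn [-0.06 -0.02 -0.03]  shift after-turn axes [ 0.17  0.03 -0.  ]
```

carry_out(deltas=[[0.09, 0, 0, 0, 0, 0], [0.06, 0, 0, 0, 0, 0], [0.02, 0, 0, 0, 0, 0], [0, 0, 0, 0, 0, 0]])

```text
t: 6.35
eef_pos: [0.6616, -0.0859, 0.008]
ee_rot: [1.62, 1.568, 1.607]
force: [-0.3, -0.1, -0.4]
width: 0.0512
```

```bash
python3 -c "
from h import *
need(.661,-.085,.0067,89.5)"
```

```text
t 6.35 pos [661.6 -85.9   8. ] w 51.2 F [-0.3 -0.1 -0.4] q6 -1.74
 jaw now 89.3 world d mm [-0.6  0.9 -1.3]
 shift now-axes [ 0.03  0.02 -0.02]  turn [-0.05 -0.   -0.03]  shift after-turn axes [ 0.03  0.02 -0.02]
```

carry_out(deltas=[[0.03, 0, 0, 0, 0, 0], [0.02, 0, 0, 0, 0, 0], [0, 0, 0, 0, 0, 0]])

```text
t: 6.65
eef_pos: [0.6621, -0.0858, 0.0069]
ee_rot: [1.181, 1.568, 1.169]
force: [-0.4, -0.0, -0.2]
width: 0.0511
```

```bash
python3 -c "
from h import *
need(.661,-.085,.0067,89.5)"
```

```text
t 6.65 pos [662.1 -85.8   6.9] w 51.1 F [-0.4 -0.  -0.2] q6 -1.74
 jaw now 89.3 world d mm [-1.1  0.8 -0.2]
 shift now-axes [ 0.01  0.02 -0.03]  turn [-0.05  0.01 -0.03]  shift after-turn axes [ 0.01  0.02 -0.03]
```

carry_out(deltas=[[0.03, 0, 0, 0, 0, 0], [0.02, 0, 0, 0, 0, 0]])

```text
t: 6.85
eef_pos: [0.6622, -0.0858, 0.0067]
ee_rot: [0.928, 1.568, 0.917]
force: [-4.0, 0.5, 6.1]
width: 0.0513
```

carry_out(deltas=[[0, 0, 0, 0, 0, 0], [0, 0, 0, 0, 0, 0]])

```text
t: 7.05
eef_pos: [0.6624, -0.0858, 0.007]
ee_rot: [0.767, 1.568, 0.756]
force: [0.6, 1.2, -1.9]
width: 0.0515
```

carry_out(deltas=[[0, 0, 0, 0, 0, 0], [0, 0, 0, 0, 0, 0], [0, 0, 0, 0, 0, 0], [-0.2, 0, 0, 0, 0, 0], [-0.7, 0, 0, 0, 0, 0]], hand=0.27)

```text
t: 7.55
eef_pos: [0.6599, -0.0861, 0.0398]
ee_rot: [2.794, 1.566, 2.782]
force: [0.3, 0.1, -0.2]
width: 0.0639
```

carry_out(deltas=[[-0.9, 0, 0, 0, 0, 0], [-0.9, 0, 0, 0, 0, 0], [-0.5, 0, -0.8, 0, 0, 0]])

```text
t: 7.85
eef_pos: [0.6305, -0.0861, 0.1363]
ee_rot: [3.068, 1.567, 3.057]
force: [-1.1, 0.0, 0.4]
width: 0.0641
```

```bash
python3 -c "
from h import *
grab('scene','pics/s2.png')
need(.4356,-.1022,.1,54.6)"
```

```text
t 7.90 pos [625.4 -86.1 139.3] w 64.1 F [-7.1  0.2  0.1] q6 -1.75
 jaw now 89.3 world d mm [-189.8  -16.1  -39.3]
 shift now-axes [ 1.   -0.46 -4.74]  turn [ 8.67 -0.06 -0.01]  shift after-turn axes [ 0.98 -3.08 -3.63]
```

View pics/s2.png

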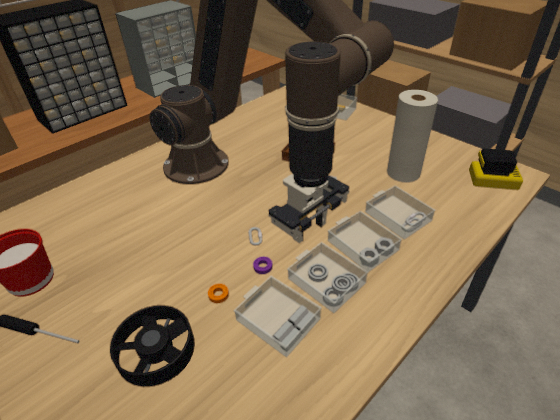

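carry_out(deltas=[[0, -0.05, -0.5, 1, 0, 0], [0, -0.1, -0.6, 1, 0, 0], [0, -0.15, -0.6, 1, 0, 0], [0, -0.2, -0.6, 1, 0, 0], [0, -0.25, -0.5, 1, 0, 0]])

```text
t: 8.4
eef_pos: [0.5072, -0.0982, 0.1443]
ee_rot: [0.894, 1.565, 0.521]
force: [0.1, 0.7, -0.1]
width: 0.064
```

```bash
python3 -c "
from h import *
need(.4356,-.1022,.06,54.6)"
```

```text
t 8.40 pos [507.2 -98.2 144.3] w 64.0 F [ 0.1  0.7 -0.1] q6 -2.13
 jaw now 68.6 world d mm [-71.6  -4.  -84.3]
 shift now-axes [ 2.1  -0.75 -1.64]  turn [ 3.51  0.04 -0.06]  shift after-turn axes [ 2.11 -1.12 -1.4 ]
```

carry_out(deltas=[[0.4, -0.2, -0.4, 0.9, 0, 0], [0.5, -0.25, -0.4, 0.9, 0, 0], [0.5, -0.25, -0.35, 0.9, 0, 0], [0.4, -0.15, -0.2, 0.5, 0, 0], [0, 0, 0, 0, 0, 0]])

```text
t: 8.9
eef_pos: [0.4399, -0.1054, 0.0737]
ee_rot: [0.951, 1.559, 0.342]
force: [0.2, 0.1, -0.0]
width: 0.0641
```

```bash
python3 -c "
from h import *
need(.4356,-.1022,.03,54.6)"
```

```text
t 8.90 pos [ 439.9 -105.4   73.7] w 64.1 F [ 0.2  0.1 -0. ] q6 -2.38
 jaw now 55.2 world d mm [ -4.3   3.2 -43.7]
 shift now-axes [ 1.09 -0.01 -0.14]  turn [ 0.14  0.1  -0.14]  shift after-turn axes [ 1.09  0.   -0.13]
```

carry_out(deltas=[[0.4, 0, -0.14, 0.14, 0.1, -0.14], [0.5, 0, 0, 0, 0, 0], [0.4, 0, 0, 0, 0, 0], [0.2, 0, 0, 0, 0, 0], [0, 0, 0, 0, 0, 0]])

```text
t: 9.4
eef_pos: [0.4422, -0.1013, 0.0171]
ee_rot: [0.637, 1.562, 0.026]
force: [-0.9, -0.2, 1.0]
width: 0.0641
```

```bash
python3 -c "
from h import *
need(.4356,-.1022,.002,54.6)"
```

```text
t 9.40 pos [ 442.2 -101.3   17.1] w 64.1 F [-0.9 -0.2  1. ] q6 -2.40
 jaw now 55.0 world d mm [ -6.6  -0.9 -15.1]
 shift now-axes [ 0.38 -0.12 -0.12]  turn [ 0.11  0.1  -0.08]  shift after-turn axes [ 0.38 -0.11 -0.12]
```

carry_out(deltas=[[0.1, -0.1, -0.14, 0.11, 0.1, -0.08], [0.12, 0, 0, 0, 0, 0], [0.08, 0, 0, 0, 0, 0], [0, 0, 0, 0, 0, 0]])

```text
t: 9.8
eef_pos: [0.437, -0.1011, 0.0065]
ee_rot: [0.642, 1.568, 0.024]
force: [-0.1, 0.5, 0.2]
width: 0.064
```

```bash
python3 -c "
from h import *
need(.4356,-.1022,.002,54.6)"
```

```text
t 9.80 pos [ 437.  -101.1    6.5] w 64.0 F [-0.1  0.5  0.2] q6 -2.40
 jaw now 54.6 world d mm [-1.4 -1.1 -4.5]
 shift now-axes [ 0.11 -0.04 -0.01]  turn [ 0.01  0.03 -0.02]  shift after-turn axes [ 0.11 -0.04 -0.01]
```

carry_out(deltas=[[0.06, -0.04, 0, 0, 0.03, 0], [0.04, 0, 0, 0, 0, 0], [0.02, 0, 0, 0, 0, 0], [0, 0, 0, 0, 0, 0]])

```text
t: 10.2
eef_pos: [0.4364, -0.1025, 0.0017]
ee_rot: [1.278, 1.568, 0.661]
force: [0.7, -0.0, -0.9]
width: 0.064
```

carry_out(deltas=[[0, 0, 0, 0, 0, 0], [0, 0, 0, 0, 0, 0], [0, 0, 0, 0, 0, 0], [0, 0, 0, 0, 0, 0]], hand=1, newtons=20)

```text
t: 10.6
eef_pos: [0.4365, -0.1025, 0.0018]
ee_rot: [1.242, 1.568, 0.625]
force: [1.0, 1.4, -0.4]
width: 0.0375
```

```bash
python3 -c "
from h import *
need(.661,.256,.1,82.5)"
```

```text
t 10.60 pos [ 436.5 -102.5    1.8] w 37.5 F [ 1.   1.4 -0.4] q6 -2.40
 jaw now 54.6 world d mm [224.5 358.5  98.2]
 shift now-axes [-2.43 10.56 -0.61]  turn [-6.97  0.02 -0.03]  shift after-turn axes [-2.45  9.62  4.39]
```

carry_out(deltas=[[-0.5, 0, 0, 0, 0, 0], [-0.8, 0, 0, -0.5, 0, 0], [-0.8, 0.5, 0, -1, 0, 0], [-0.3, 0.9, 0.1, -1, 0, 0], [0, 0.9, 0.2, -1, 0, 0]])

```text
t: 11.1
eef_pos: [0.4876, -0.028, 0.1002]
ee_rot: [3.1, 1.567, 2.729]
force: [0.8, -0.3, -0.9]
width: 0.0371
```

carry_out(deltas=[[0, 0.9, 0.3, -1, 0, 0], [0, 0.9, 0.4, -1, 0, 0], [0, 0.9, 0.5, -1, 0, 0], [0, 0.9, 0.5, 0, 0, 0], [0, 0.9, 0.5, 0, 0, 0]])

```text
t: 11.6
eef_pos: [0.6188, 0.1327, 0.1014]
ee_rot: [2.462, 1.567, 2.311]
force: [0.5, -0.4, -0.7]
width: 0.0372
```

```bash
python3 -c "
from h import *
need(.661,.256,.1,82.5)"
```

```text
t 11.60 pos [618.8 132.7 101.4] w 37.2 F [ 0.5 -0.4 -0.7] q6 -2.24
 jaw now 81.4 world d mm [ 42.2 123.3  -1.4]
 shift now-axes [0.04 3.21 0.58]  turn [-0.29 -0.04 -0.04]  shift after-turn axes [0.03 3.19 0.64]
```

carry_out(deltas=[[0, 0.9, 0.15, -0.2, 0, 0], [0, 0.9, 0.15, 0, 0, 0], [0, 0.6, 0.15, 0, 0, 0], [0.2, 0.3, 0.05, 0, 0, 0], [0, 0, 0, 0, 0, 0]])

```text
t: 12.1
eef_pos: [0.6559, 0.2449, 0.0889]
ee_rot: [3.085, 1.565, 2.951]
force: [-0.6, -0.9, -0.9]
width: 0.0371
```

```bash
python3 -c "
from h import *
need(.661,.256,.05,82.5)
grab('scene','pics/s3.png')"
```

```text
t 12.10 pos [655.9 244.9  88.9] w 37.1 F [-0.6 -0.9 -0.9] q6 -2.33
 jaw now 82.3 world d mm [  5.1  11.1 -38.9]
 shift now-axes [0.97 0.29 0.09]  turn [-0.04 -0.09 -0.01]  shift after-turn axes [0.97 0.29 0.09]
```

View pics/s3.png

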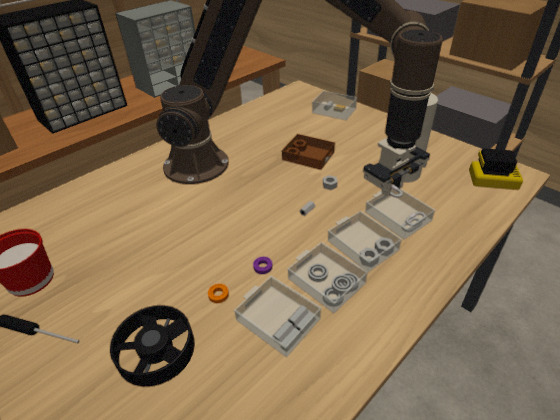

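The link is in the gripper at (392,194), just above the links drawer. I'm lowering it.

carry_out(deltas=[[0.2, 0.29, 0.09, 0, -0.09, 0], [0.3, 0, 0, 0, 0, 0], [0.3, 0, 0, 0, 0, 0], [0.1, 0, 0, 0, 0, 0], [0, 0, 0, 0, 0, 0]])

```text
t: 12.65
eef_pos: [0.6598, 0.252, 0.05]
ee_rot: [-2.345, 1.569, -2.482]
force: [0.7, -0.0, -0.9]
width: 0.0374
```

```bash
python3 -c "
from h import *
need(.661,.256,.005,82.5)"
```

```text
t 12.65 pos [659.8 252.   50. ] w 37.4 F [ 0.7 -0.  -0.9] q6 -2.35
 jaw now 82.1 world d mm [  1.2   4.  -45. ]
 shift now-axes [1.12 0.11 0.02]  turn [-0.09 -0.02  0.02]  shift after-turn axes [1.12 0.1  0.02]
```

carry_out(deltas=[[0.25, 0.1, 0, -0.09, 0, 0], [0.3, 0, 0, 0, 0, 0], [0.2, 0, 0, 0, 0, 0], [0.15, 0, 0, 0, 0, 0], [0, 0, 0, 0, 0, 0]])

```text
t: 13.15
eef_pos: [0.6604, 0.2556, 0.0109]
ee_rot: [-2.363, 1.569, -2.494]
force: [-0.2, -0.1, -1.1]
width: 0.0371
```

```bash
python3 -c "
from h import *
need(.661,.256,.005,82.5)"
```

```text
t 13.15 pos [660.4 255.6  10.9] w 37.1 F [-0.2 -0.1 -1.1] q6 -2.35
 jaw now 82.5 world d mm [ 0.6  0.4 -5.9]
 shift now-axes [0.15 0.01 0.01]  turn [-0.   -0.01  0.01]  shift after-turn axes [0.15 0.01 0.01]
```

carry_out(deltas=[[0.07, 0, 0, 0, 0, 0], [0.05, 0, 0, 0, 0, 0], [0.03, 0, 0, 0, 0, 0], [0.01, 0, 0, 0, 0, 0], [0, 0, 0, 0, 0, 0]])

```text
t: 13.65
eef_pos: [0.6611, 0.2559, 0.0052]
ee_rot: [-0.429, 1.57, -0.559]
force: [0.2, 0.1, -2.0]
width: 0.0371
```

```bash
python3 -c "
from h import *
need(.661,.256,.0048,82.5)"
```

```text
t 13.65 pos [661.1 255.9   5.2] w 37.1 F [ 0.2  0.1 -2. ] q6 -2.35
 jaw now 82.5 world d mm [-0.1  0.1 -0.4]
 shift now-axes [ 0.01  0.   -0.  ]  turn [0.   0.01 0.  ]  shift after-turn axes [ 0.01  0.   -0.  ]
```

carry_out(deltas=[[0.025, 0, 0, 0, 0, 0], [0.01, 0, 0, 0, 0, 0]])

```text
t: 13.85
eef_pos: [0.6614, 0.2561, 0.0049]
ee_rot: [0.273, 1.57, 0.143]
force: [-1.9, -0.5, 1.4]
width: 0.0368
```

carry_out(deltas=[[0, 0, 0, 0, 0, 0]])

```text
t: 13.95
eef_pos: [0.6615, 0.2561, 0.005]
ee_rot: [0.389, 1.569, 0.258]
force: [0.2, 0.1, -0.5]
width: 0.0371
```

carry_out(deltas=[[0, 0, 0, 0, 0, 0], [0, 0, 0, 0, 0, 0], [0, 0, 0, 0, 0, 0], [-0.2, 0, 0, 0, 0, 0], [-0.7, 0, 0, 0, 0, 0]], hand=0.41)

```text
t: 14.45
eef_pos: [0.6594, 0.2548, 0.0378]
ee_rot: [-2.392, 1.566, -2.523]
force: [0.3, 0.0, 0.5]
width: 0.0518
```

carry_out(deltas=[[-0.9, 0, 0, 0, 0, 0], [-0.9, 0, 0, 0, 0, 0], [-0.4, 0, -0.8, 0, 0, 0]])

```text
t: 14.75
eef_pos: [0.6305, 0.2589, 0.1307]
ee_rot: [-2.037, 1.567, -2.169]
force: [-0.1, 0.5, 0.7]
width: 0.0517
```

```bash
python3 -c "
from h import *
grab('scene','pics/s4.png')
need(.434,.234,.1,106)"
```

```text
t 14.80 pos [625.5 259.8 133. ] w 51.6 F [-5.9 -1.6 -1.5] q6 -2.38
 jaw now 82.5 world d mm [-191.5  -25.8  -33. ]
 shift now-axes [ 0.84 -1.27 -4.66]  turn [-5.88 -0.04  0.02]  shift after-turn axes [ 0.82  0.7  -4.78]
```

View pics/s4.png

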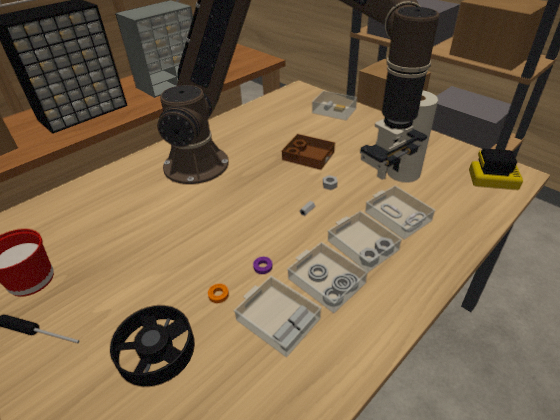

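The link lies in its drawer at (391,211). The nut is next.

carry_out(deltas=[[0, -0.2, -0.6, -1, 0, 0], [0, -0.15, -0.6, -1, 0, 0], [0, -0.1, -0.6, -1, 0, 0], [0, -0.05, -0.6, -1, 0, 0], [0, 0, -0.6, -1, 0, 0]], hand=0.1)

```text
t: 15.3
eef_pos: [0.5027, 0.2389, 0.1376]
ee_rot: [0.564, 1.567, 0.794]
force: [0.2, -0.8, 0.6]
width: 0.0783
```

```bash
python3 -c "
from h import *
need(.434,.234,.06,106)"
```

```text
t 15.30 pos [502.7 238.9 137.6] w 78.3 F [ 0.2 -0.8  0.6] q6 -2.14
 jaw now 103.2 world d mm [-68.7  -4.9 -77.6]
 shift now-axes [ 1.93  0.27 -1.71]  turn [-0.7   0.05 -0.03]  shift after-turn axes [ 1.94  0.35 -1.68]
```

carry_out(deltas=[[0.3, 0.1, -0.5, -0.5, 0, 0], [0.4, 0.1, -0.5, 0, 0, 0], [0.5, 0.1, -0.4, 0, 0, 0], [0.5, 0, -0.1, 0, 0, 0], [0.1, 0, 0, 0, 0, 0]])

```text
t: 15.8
eef_pos: [0.4381, 0.2359, 0.0682]
ee_rot: [0.564, 1.558, 0.835]
force: [0.3, -0.4, 0.6]
width: 0.0789
```

```bash
python3 -c "
from h import *
need(.434,.234,.03,106)"
```

```text
t 15.80 pos [438.1 235.9  68.2] w 78.9 F [ 0.3 -0.4  0.6] q6 -2.19
 jaw now 105.6 world d mm [ -4.1  -1.9 -38.2]
 shift now-axes [ 0.95 -0.02 -0.12]  turn [-0.11  0.15 -0.1 ]  shift after-turn axes [ 0.95 -0.02 -0.11]
```

carry_out(deltas=[[0.3, 0, -0.12, -0.1, 0.15, -0.1], [0.4, 0, 0, 0, 0, 0], [0.4, 0, 0, 0, 0, 0], [0.1, 0, 0, 0, 0, 0], [0, 0, 0, 0, 0, 0]])

```text
t: 16.3
eef_pos: [0.4358, 0.2365, 0.0201]
ee_rot: [-0.067, 1.569, 0.213]
force: [-0.6, -0.1, -0.1]
width: 0.0786
```

```bash
python3 -c "
from h import *
need(.434,.234,.005,106)"
```

```text
t 16.30 pos [435.8 236.5  20.1] w 78.6 F [-0.6 -0.1 -0.1] q6 -2.19
 jaw now 106.1 world d mm [ -1.8  -2.5 -15.1]
 shift now-axes [ 0.38 -0.05 -0.06]  turn [0.02 0.03 0.  ]  shift after-turn axes [ 0.38 -0.05 -0.06]
```

carry_out(deltas=[[0.15, -0.05, -0.06, 0, 0, 0], [0.15, 0, 0, 0, 0, 0], [0.05, 0, 0, 0, 0, 0], [0, 0, 0, 0, 0, 0]])

```text
t: 16.7
eef_pos: [0.4351, 0.2346, 0.0066]
ee_rot: [0.268, 1.567, 0.548]
force: [0.6, 0.4, 0.3]
width: 0.0788
```

carry_out(deltas=[[0, 0, 0, 0, 0, 0], [0, 0, 0, 0, 0, 0], [0, 0, 0, 0, 0, 0], [0, 0, 0, 0, 0, 0], [0, 0, 0, 0, 0, 0]], hand=1, newtons=30)

```text
t: 17.2
eef_pos: [0.4355, 0.235, 0.0074]
ee_rot: [0.337, 1.565, 0.617]
force: [-0.5, -0.3, -1.5]
width: 0.0458
```

```bash
python3 -c "
from h import *
need(.655,.085,.1,83.5)"
```

```text
t 17.20 pos [435.5 235.    7.4] w 45.8 F [-0.5 -0.3 -1.5] q6 -2.19
 jaw now 106.1 world d mm [ 219.5 -150.    92.6]
 shift now-axes [-2.3  -5.12  4.25]  turn [ 5.64  0.07 -0.04]  shift after-turn axes [-2.32 -3.1   5.88]
```

carry_out(deltas=[[-0.5, 0, 0, 0, 0, 0], [-0.8, 0, 0, 0, 0, 0], [-0.8, -0.3, 0.3, 0.9, 0, 0], [-0.2, -0.7, 0.7, 0.9, 0, 0], [0, -0.7, 0.8, 0.9, 0, 0]])

```text
t: 17.7
eef_pos: [0.5172, 0.1817, 0.1022]
ee_rot: [-0.149, 1.569, -0.057]
force: [0.7, 2.3, -2.1]
width: 0.0459
```

carry_out(deltas=[[0, -0.6, 0.9, 0.9, 0, 0], [0, -0.5, 0.9, 0.9, 0, 0], [0, -0.4, 0.9, 0.9, 0, 0], [0, -0.2, 0.5, 0, 0, 0], [0, 0, 0, 0, 0, 0]])

```text
t: 18.2
eef_pos: [0.6533, 0.1084, 0.101]
ee_rot: [0.705, 1.57, 0.595]
force: [-0.5, 0.3, -1.8]
width: 0.0456
```

```bash
python3 -c "
from h import *
need(.655,.085,.06,83.5)
grab('scene','pics/s5.png')"
```

```text
t 18.20 pos [653.3 108.4 101. ] w 45.6 F [-0.5  0.3 -1.8] q6 -2.14
 jaw now 83.7 world d mm [  1.7 -23.4 -41. ]
 shift now-axes [ 1.03 -0.58  0.11]  turn [ 0.05  0.01 -0.01]  shift after-turn axes [ 1.03 -0.58  0.11]
```

View pics/s5.png

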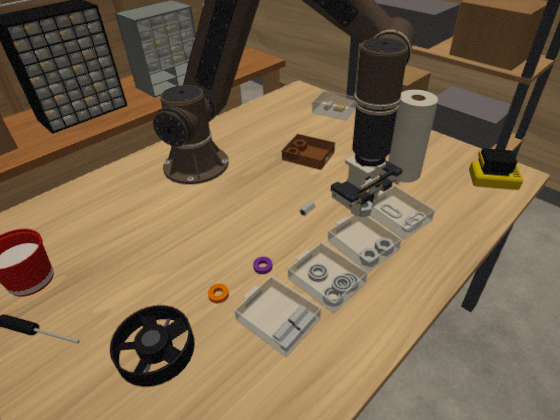

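carry_out(deltas=[[0, -0.45, 0.1, 0, 0, 0], [0.3, -0.1, 0, 0, 0, 0], [0.4, 0, 0, 0, 0, 0], [0.3, 0, 0, 0, 0, 0], [0, 0, 0, 0, 0, 0]])

```text
t: 18.75
eef_pos: [0.649, 0.0876, 0.057]
ee_rot: [-3.122, 1.566, 3.053]
force: [-0.2, -0.5, -0.9]
width: 0.0456
```

```bash
python3 -c "
from h import *
need(.655,.085,.0105,83.5)"
```

```text
t 18.75 pos [649.   87.6  57. ] w 45.6 F [-0.2 -0.5 -0.9] q6 -2.11
 jaw now 83.8 world d mm [  6.   -2.6 -46.5]
 shift now-axes [ 1.16 -0.05  0.16]  turn [ 0.07 -0.07  0.  ]  shift after-turn axes [ 1.16 -0.05  0.16]
```

carry_out(deltas=[[0.25, -0.05, 0.15, 0.07, -0.07, 0], [0.3, 0, 0, 0, 0, 0], [0.25, 0, 0, 0, 0, 0], [0.15, 0, 0, 0, 0, 0], [0, 0, 0, 0, 0, 0]])

```text
t: 19.25
eef_pos: [0.6549, 0.0861, 0.016]
ee_rot: [-0.152, 1.57, -0.264]
force: [-0.0, -0.3, -1.7]
width: 0.0458
```

```bash
python3 -c "
from h import *
need(.655,.085,.0105,83.5)"
```

```text
t 19.25 pos [654.9  86.1  16. ] w 45.8 F [-0.  -0.3 -1.7] q6 -2.11
 jaw now 83.6 world d mm [ 0.1 -1.1 -5.5]
 shift now-axes [ 0.14 -0.03  0.01]  turn [0.02 0.01 0.  ]  shift after-turn axes [ 0.14 -0.03  0.01]
```

carry_out(deltas=[[0.06, 0, 0, 0, 0, 0], [0.05, 0, 0, 0, 0, 0], [0.03, 0, 0, 0, 0, 0], [0.01, 0, 0, 0, 0, 0], [0, 0, 0, 0, 0, 0]])

```text
t: 19.75
eef_pos: [0.6558, 0.0863, 0.0108]
ee_rot: [0.206, 1.568, 0.095]
force: [0.9, -0.2, -2.1]
width: 0.0457
```

carry_out(deltas=[[0.03, 0, 0, 0, 0, 0], [0.01, 0, 0, 0, 0, 0]])

```text
t: 19.95
eef_pos: [0.6562, 0.0865, 0.0105]
ee_rot: [0.255, 1.567, 0.144]
force: [0.2, 1.3, -1.7]
width: 0.0455
```

carry_out(deltas=[[0.025, 0, 0, 0, 0, 0], [0.015, 0, 0, 0, 0, 0]])

```text
t: 20.15
eef_pos: [0.6563, 0.0865, 0.0104]
ee_rot: [0.232, 1.566, 0.121]
force: [-2.9, -0.8, 2.8]
width: 0.0459
```

Contact: the vertical force rose from about -1.7 to +2.8 N. I'm releasing the nut.

carry_out(deltas=[[0, 0, 0, 0, 0, 0], [0, 0, 0, 0, 0, 0], [0, 0, 0, 0, 0, 0], [-0.2, 0, 0, 0, 0, 0], [-0.7, 0, 0, 0, 0, 0]], hand=0.32)

```text
t: 20.65
eef_pos: [0.6545, 0.0858, 0.0438]
ee_rot: [-1.797, 1.57, -1.908]
force: [-0.1, 0.4, 0.3]
width: 0.0594
```

carry_out(deltas=[[-0.9, 0, 0, 0, 0, 0], [-0.9, 0, 0, 0, 0, 0], [-0.4, 0, -0.8, 0, 0, 0]])

```text
t: 20.95
eef_pos: [0.6253, 0.0893, 0.1363]
ee_rot: [-0.913, 1.568, -1.025]
force: [-0.7, -0.1, 0.6]
width: 0.0596
```

```bash
python3 -c "
from h import *
grab('scene','pics/s6.png')
need(.469,.085,.12,96)
need(.469,.085,.12,5.4+180)"
```

```text
t 21.00 pos [619.9  89.6 138.2] w 59.6 F [-8.6 -1.3 -0.9] q6 -2.14
 jaw now 83.6 world d mm [-150.9   -4.6  -18.2]
 shift now-axes [ 0.45 -0.54 -3.74]  turn [-3.11  0.    0.01]  shift after-turn axes [ 0.46  0.28 -3.76]
t 21.00 pos [619.9  89.6 138.2] w 59.6 F [-8.6 -1.3 -0.9] q6 -2.14
 jaw now 83.6 world d mm [-150.9   -4.6  -18.2]
 shift now-axes [ 0.45 -0.54 -3.74]  turn [1.954e+01 1.000e-02 0.000e+00]  shift after-turn axes [ 0.46 -3.77 -0.24]
```

View pics/s6.png

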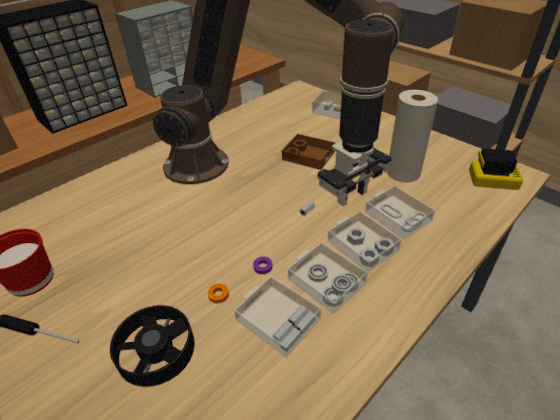

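The nut lies in its drawer at (355,236). For the coupler I'm turning the wrist the other way, because of joint 6's range.

carry_out(deltas=[[0, -0.05, -0.6, -1, 0, 0], [0, 0, -0.7, -1, 0, 0], [0, 0.05, -0.7, -1, 0, 0], [0, 0.1, -0.7, -1, 0, 0], [0, 0.15, -0.5, -1, 0, 0]])

```text
t: 21.5
eef_pos: [0.4882, 0.0963, 0.1416]
ee_rot: [0.122, 1.564, 0.37]
force: [-0.8, 0.5, 0.3]
width: 0.0596
```

carry_out(deltas=[[0, 0, 0, -1, 0, 0], [0, 0, 0, -1, 0, 0], [0, 0, 0, -1, 0, 0], [0, 0, 0, -1, 0, 0], [0, 0, 0, -1, 0, 0]])

```text
t: 22.0
eef_pos: [0.485, 0.0965, 0.1448]
ee_rot: [-0.102, 1.56, 0.514]
force: [0.4, 1.0, 0.3]
width: 0.0598
```

carry_out(deltas=[[0, 0, 0, -1, 0, 0], [0, 0, 0, -1, 0, 0], [0, 0, 0, -1, 0, 0], [0, 0, 0, -1, 0, 0], [0, 0, 0, -1, 0, 0]])

```text
t: 22.5
eef_pos: [0.485, 0.0965, 0.1469]
ee_rot: [-0.447, 1.557, 0.532]
force: [-0.0, 0.2, 0.2]
width: 0.0596
```

carry_out(deltas=[[0, 0, 0, -1, 0, 0], [0, 0, 0, -1, 0, 0], [0, 0, 0, -1, 0, 0], [0, 0, 0, -1, 0, 0], [0, 0, 0, -1, 0, 0]])

```text
t: 23.0
eef_pos: [0.485, 0.0965, 0.149]
ee_rot: [-0.8, 1.555, 0.544]
force: [0.5, 0.0, -0.5]
width: 0.0598
```

```bash
python3 -c "
from h import *
need(.469,.085,.06,185.7)"
```

```text
t 23.00 pos [485.   96.5 149. ] w 59.8 F [ 0.5  0.  -0.5] q6 -0.82
 jaw now 167.0 world d mm [-16.  -11.5 -89. ]
 shift now-axes [ 2.22  0.35 -0.4 ]  turn [-4.67  0.13  0.19]  shift after-turn axes [ 2.22  0.43 -0.25]
```

carry_out(deltas=[[0.3, 0.1, -0.1, -0.93, 0.1, 0.15], [0.4, 0.1, -0.1, -0.93, 0, 0], [0.5, 0.1, -0.1, -0.93, 0, 0], [0.5, 0.1, 0, -0.93, 0, 0], [0.3, 0, 0, -0.7, 0, 0]])

```text
t: 23.5
eef_pos: [0.4693, 0.0879, 0.0706]
ee_rot: [-0.974, 1.559, 0.693]
force: [-0.4, -0.5, 0.4]
width: 0.0594
```

```bash
python3 -c "
from h import *
need(.469,.085,.03,185.7)"
```

```text
t 23.50 pos [469.3  87.9  70.6] w 59.4 F [-0.4 -0.5  0.4] q6 -0.50
 jaw now -174.5 world d mm [ -0.3  -2.9 -40.6]
 shift now-axes [ 1.02  0.03 -0.08]  turn [-0.04  0.1   0.14]  shift after-turn axes [ 1.02  0.02 -0.07]
```

carry_out(deltas=[[0.3, 0.02, -0.08, 0, 0.1, 0.14], [0.4, 0, 0, 0, 0, 0], [0.3, 0, 0, 0, 0, 0], [0.1, 0, 0, 0, 0, 0], [0, 0, 0, 0, 0, 0]])

```text
t: 24.0
eef_pos: [0.4691, 0.0841, 0.0245]
ee_rot: [2.363, 1.568, -2.258]
force: [-0.2, 1.0, 1.1]
width: 0.0597
```

```bash
python3 -c "
from h import *
need(.469,.085,.006,185.7)"
```

```text
t 24.00 pos [469.1  84.1  24.5] w 59.7 F [-0.2  1.   1.1] q6 -0.50
 jaw now -174.7 world d mm [ -0.1   0.9 -18.5]
 shift now-axes [ 0.46 -0.    0.02]  turn [-0.1  -0.03 -0.03]  shift after-turn axes [0.46 0.   0.02]
```

carry_out(deltas=[[0.2, 0, 0, -0.1, 0, 0], [0.15, 0, 0, 0, 0, 0], [0.08, 0, 0, 0, 0, 0], [0, 0, 0, 0, 0, 0]])

```text
t: 24.4
eef_pos: [0.4702, 0.0846, 0.0072]
ee_rot: [-2.837, 1.57, -1.167]
force: [-0.6, 1.3, -0.3]
width: 0.0596
```

carry_out(deltas=[[0, 0, 0, 0, 0, 0], [0, 0, 0, 0, 0, 0], [0, 0, 0, 0, 0, 0], [0, 0, 0, 0, 0, 0], [0, 0, 0, 0, 0, 0]], hand=1, newtons=25)

```text
t: 24.9
eef_pos: [0.4705, 0.0848, 0.0079]
ee_rot: [-1.954, 1.569, -0.284]
force: [-0.8, -0.3, -0.4]
width: 0.0264
```

```bash
python3 -c "
from h import *
need(.657,-.253,.1,184.5)"
```

```text
t 24.90 pos [470.5  84.8   7.9] w 26.4 F [-0.8 -0.3 -0.4] q6 -0.49
 jaw now -174.3 world d mm [ 186.5 -337.8   92.1]
 shift now-axes [-2.29 -3.81 -8.87]  turn [ 0.29 -0.01  0.02]  shift after-turn axes [-2.3  -3.99 -8.78]
```

carry_out(deltas=[[0, 0, 0, 0, 0, 0], [0, 0, 0, 0, 0, 0]])

```text
t: 25.1
eef_pos: [0.4705, 0.0848, 0.0079]
ee_rot: [-1.894, 1.569, -0.224]
force: [0.4, 0.8, -1.0]
width: 0.0262
```

The opening is 26.2 mm. Lying on a flat, the sleeve shows its edges sideways (27.7 mm), so this is an edge grip. I'm lifting it carefully.

carry_out(deltas=[[-0.3, 0, 0, 0, 0, 0], [-0.5, 0, 0, 0, 0, 0], [-0.6, 0, 0, 0, 0, 0], [-0.6, 0, 0, 0, 0, 0], [-0.3, 0, 0, 0, 0, 0]], newtons=35)

```text
t: 25.6
eef_pos: [0.4682, 0.0836, 0.1005]
ee_rot: [2.15, 1.565, -2.464]
force: [0.8, 1.2, -0.7]
width: 0.0259
```

```bash
python3 -c "
from h import *
need(.657,-.253,.1,184.5)
f=grab('scene'); a=f['pixels'][100:260,230:420,::-1]; cv2.imwrite('pics/s7.png',cv2.resize(a,None,fx=3.5,fy=3.5,interpolation=cv2.INTER_CUBIC))"
```

```text
t 25.60 pos [468.2  83.6 100.5] w 25.9 F [ 0.8  1.2 -0.7] q6 -0.49
 jaw now -174.4 world d mm [ 188.8 -336.6   -0.5]
 shift now-axes [ 0.02 -3.87 -8.84]  turn [ 0.28 -0.05 -0.07]  shift after-turn axes [ 0.01 -4.05 -8.76]
```

View pics/s7.png

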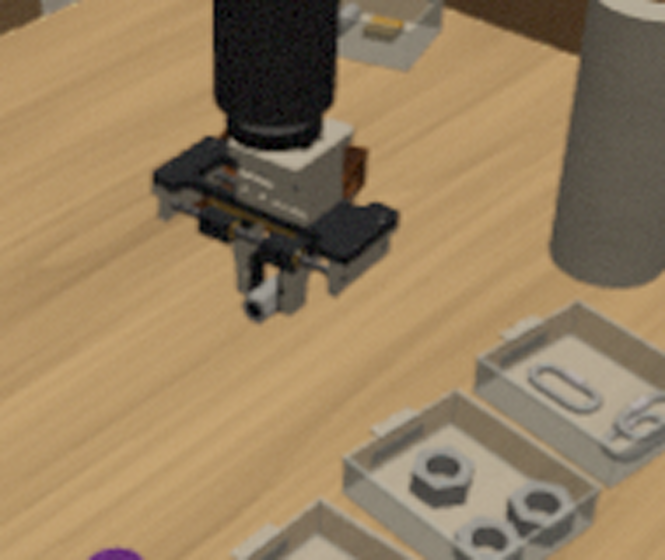

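The coupler is held level, at about crop pixel (262,298). I'm carrying it to the couplers drawer.

carry_out(deltas=[[0, -0.3, -0.6, 0.28, 0, 0], [0, -0.4, -0.9, 0, 0, 0], [0, -0.45, -1, 0, 0, 0], [0, -0.45, -1, 0, 0, 0], [0, -0.45, -1, 0, 0, 0]])

```text
t: 26.15
eef_pos: [0.5677, -0.0896, 0.1022]
ee_rot: [-2.454, 1.571, -0.795]
force: [0.7, 0.6, -0.4]
width: 0.0259
```

carry_out(deltas=[[0, -0.45, -1, 0, 0, 0], [0, -0.45, -1, 0, 0, 0], [0, -0.35, -0.8, 0, 0, 0], [0, -0.2, -0.5, 0, 0, 0], [0, 0, 0, 0, 0, 0]])

```text
t: 26.65
eef_pos: [0.6392, -0.227, 0.0963]
ee_rot: [1.5, 1.566, -3.13]
force: [-0.4, 0.5, -1.7]
width: 0.0257
```

```bash
python3 -c "
from h import *
need(.657,-.253,.1,184.5)"
```

```text
t 26.65 pos [ 639.2 -227.    96.3] w 25.7 F [-0.4  0.5 -1.7] q6 0.14
 jaw now -175.3 world d mm [ 17.8 -26.    3.7]
 shift now-axes [-0.1  -0.39 -0.69]  turn [ 0.05  0.   -0.07]  shift after-turn axes [-0.09 -0.39 -0.68]
```

carry_out(deltas=[[0, -0.3, -0.5, 0, 0, 0], [0, -0.1, -0.2, 0, 0, -0.07], [0.3, 0, 0, 0, 0, 0], [0.4, 0, 0, 0, 0, 0], [0, 0, 0, 0, 0, 0]])

```text
t: 27.15
eef_pos: [0.6545, -0.252, 0.062]
ee_rot: [0.985, 1.565, 2.637]
force: [-0.7, 0.7, -2.0]
width: 0.0257
```

```bash
python3 -c "
from h import *
need(.656,-.2527,.011,184.5)
f=grab('scene'); a=f['pixels'][190:370,200:400,::-1]; cv2.imwrite('pics/s8.png',cv2.resize(a,None,fx=3.3,fy=3.3,interpolation=cv2.INTER_CUBIC))"
```

```text
t 27.15 pos [ 654.5 -252.    62. ] w 25.7 F [-0.7  0.7 -2. ] q6 0.17
 jaw now -175.4 world d mm [  1.5  -0.7 -51. ]
 shift now-axes [ 1.27 -0.04 -0.03]  turn [ 0.03  0.05 -0.07]  shift after-turn axes [ 1.27 -0.04 -0.02]
```

View pics/s8.png

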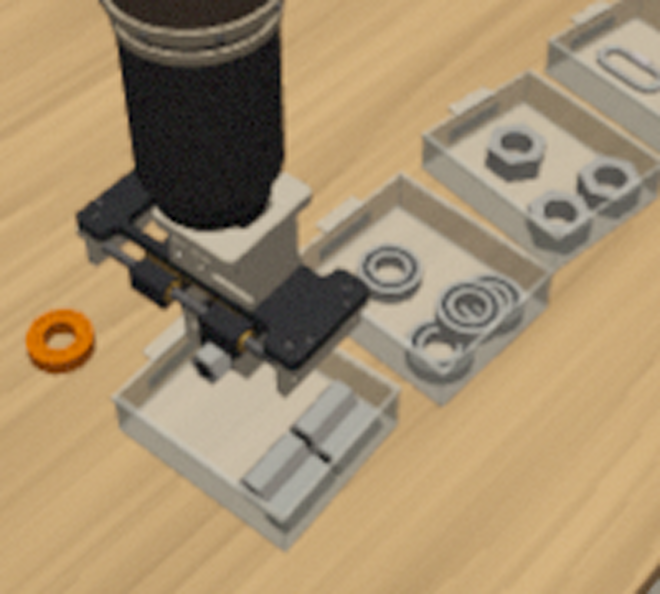

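carry_out(deltas=[[0.3, -0.04, 0, 0, 0.05, -0.07], [0.35, 0, 0, 0, 0, 0], [0.3, 0, 0, 0, 0, 0], [0.1, 0, 0, 0, 0, 0], [0, 0, 0, 0, 0, 0]])

```text
t: 27.7
eef_pos: [0.6571, -0.2497, 0.0207]
ee_rot: [-2.086, 1.568, -0.431]
force: [-0.4, -0.5, -0.2]
width: 0.026
```

```bash
python3 -c "
from h import *
need(.656,-.2527,.011,184.5)"
```

```text
t 27.70 pos [ 657.1 -249.7   20.7] w 26.0 F [-0.4 -0.5 -0.2] q6 0.17
 jaw now -175.2 world d mm [-1.1 -3.  -9.7]
 shift now-axes [ 0.24  0.04 -0.07]  turn [ 0.08 -0.02  0.04]  shift after-turn axes [ 0.24  0.03 -0.07]
```

carry_out(deltas=[[0.1, 0, 0, 0, 0, 0.03], [0.08, 0, 0, 0, 0, 0], [0.04, 0, 0, 0, 0, 0], [0.02, 0, 0, 0, 0, 0], [0, 0, 0, 0, 0, 0]])

```text
t: 28.2
eef_pos: [0.6581, -0.25, 0.0116]
ee_rot: [-2.351, 1.568, -0.696]
force: [0.2, -0.3, -0.5]
width: 0.0259
```

carry_out(deltas=[[0.03, 0, 0, 0, 0, 0], [0.01, 0, 0, 0, 0, 0]])

```text
t: 28.4
eef_pos: [0.6584, -0.2502, 0.0109]
ee_rot: [-2.274, 1.567, -0.619]
force: [-1.6, 1.5, 3.0]
width: 0.0259
```

carry_out(deltas=[[0.02, 0, 0, 0, 0, 0], [0.01, 0, 0, 0, 0, 0]])

```text
t: 28.6
eef_pos: [0.6584, -0.2502, 0.0109]
ee_rot: [-2.249, 1.567, -0.594]
force: [-1.4, -0.1, 1.9]
width: 0.026
```

carry_out(deltas=[[0, 0, 0, 0, 0, 0], [0, 0, 0, 0, 0, 0], [0, 0, 0, 0, 0, 0], [-0.2, 0, 0, 0, 0, 0], [-0.7, 0, 0, 0, 0, 0]], hand=0.58)

```text
t: 29.1
eef_pos: [0.6559, -0.2497, 0.0435]
ee_rot: [1.815, 1.568, -2.813]
force: [0.1, -1.2, 0.2]
width: 0.0366
```

carry_out(deltas=[[-0.9, 0, 0, 0, 0, 0], [-0.9, 0, 0, 0, 0, 0], [-0.6, -0.8, 0, 0, 0, 0], [0, -0.9, 0, 0, 0, 0], [0, -0.9, 0, 0, 0, 0]])

```text
t: 29.6
eef_pos: [0.7611, -0.2424, 0.1536]
ee_rot: [-2.105, 1.565, -0.452]
force: [0.5, 0.4, -0.7]
width: 0.0366
```

carry_out(deltas=[[0, 0.9, 0, 0, 0, 0], [0, 0.9, 0, 0, 0, 0], [0, 0, 0, 0, 0, 0], [0, 0, 0, 0, 0, 0]])

```text
t: 30.0
eef_pos: [0.6945, -0.2476, 0.1463]
ee_rot: [-3.133, 1.568, -1.478]
force: [-0.2, 0.5, 0.3]
width: 0.0366
```

```bash
python3 -c "
from h import *
need(.6,-.2527,.11,184.5)
f=grab('scene'); a=f['pixels'][160:360,200:440,::-1]; cv2.imwrite('pics/s9.png',cv2.resize(a,(720,600),interpolation=cv2.INTER_CUBIC))
grab('top','pics/t9.png')"
```

```text
t 30.00 pos [ 694.5 -247.6  146.3] w 36.6 F [-0.2  0.5  0.3] q6 0.16
 jaw now -175.2 world d mm [-94.5  -5.1 -36.3]
 shift now-axes [0.91 2.37 0.07]  turn [ 0.09 -0.04  0.  ]  shift after-turn axes [0.91 2.37 0.06]
```

View pics/s9.png

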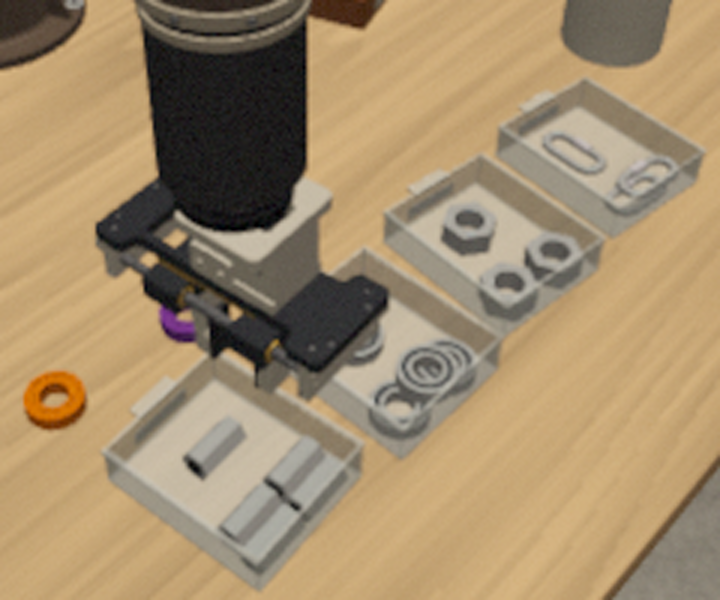

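View pics/t9.png

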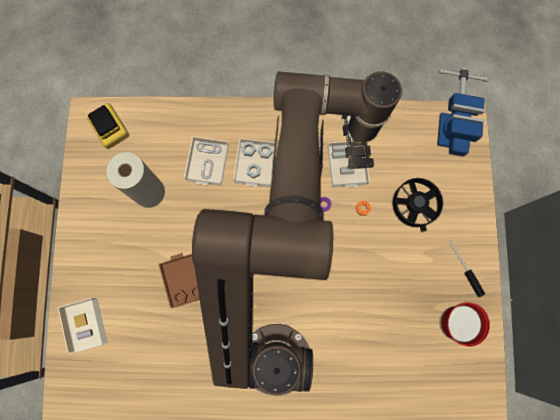

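All four pieces look seated. I'm moving the arm clear for a final check of the drawers and the bearing.

carry_out(deltas=[[-0.5, 0.5, 0, 0, 0, 0], [-0.5, 0.9, 0, 0, 0, 0], [0, 0.9, 0, 0, 0, 0], [0, 0.9, 0, 0, 0, 0], [0, 0.9, 0, 0, 0, 0]])

```text
t: 30.6
eef_pos: [0.5331, -0.2611, 0.1874]
ee_rot: [-2.615, 1.565, -0.957]
force: [-0.6, 0.5, 0.9]
width: 0.0368
```

carry_out(deltas=[[0, 0, -0.9, 0, 0, 0], [0, 0, -0.9, 0, 0, 0], [0, 0, -0.9, 0, 0, 0], [0, 0, -0.9, 0, 0, 0], [0, 0, -0.6, 0, 0, 0]])

```text
t: 31.1
eef_pos: [0.5456, -0.4312, 0.1937]
ee_rot: [-2.227, 1.56, -0.563]
force: [0.1, -0.2, -0.8]
width: 0.0373
```

carry_out(deltas=[[0, 0, 0, 0, 0, 0], [0, 0, 0, 0, 0, 0], [0, 0, 0, 0, 0, 0]])

```text
t: 31.4
eef_pos: [0.5462, -0.4343, 0.1934]
ee_rot: [-2.251, 1.56, -0.591]
force: [-0.5, -0.1, 0.3]
width: 0.0371
```

```bash
python3 -c "
from h import *
f=grab('scene'); a=f['pixels'][160:360,200:440,::-1]; cv2.imwrite('pics/s10.png',cv2.resize(a,(720,600),interpolation=cv2.INTER_CUBIC))
f=grab('top','pics/t10.png'); a=f['pixels'][130:250,180:380,::-1]; cv2.imwrite('pics/t10c.png',cv2.resize(a,None,fx=4,fy=4,interpolation=cv2.INTER_CUBIC))
d=np.abs(cv2.imread('pics/top0.png').astype(int)-f['pixels'][:,:,::-1]).max(2)
print('fan diff',(d[180:225,392:430]>40).sum(),'roll diff',(d[150:210,105:168]>40).sum(), 'drawer pull fronts',(d[178:190,180:380]>40).sum())
print(arm.get_state()['t'],arm.get_state()['qd'].round(3))"
```

```text
fan diff 209 roll diff 0 drawer pull fronts 511
31.5 [ 0.005 -0.004 -0.002  0.001  0.001  0.001]
```

View pics/s10.png

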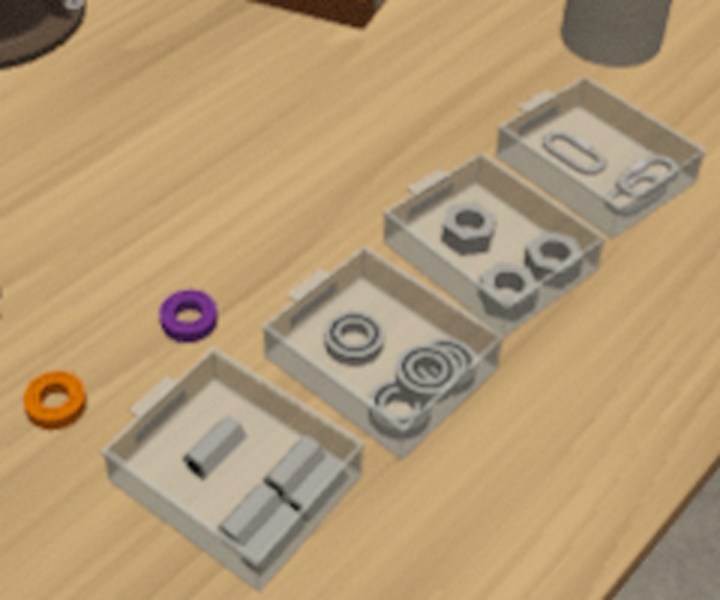

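View pics/t10c.png

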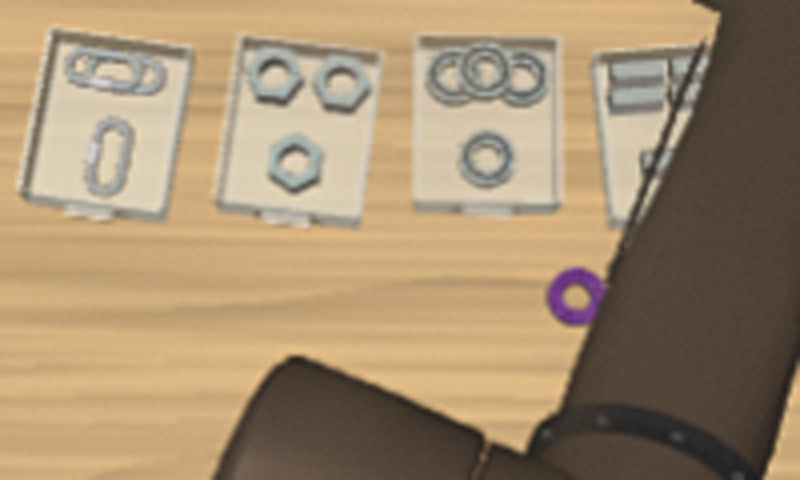

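All pieces lie flat, and the drawers sit at the same pixels as before. The fan and front-edge differences come from the arm covering them in this view. I'm handing the job in.

```bash
python3 -c "
from h import *
print(arm.job_done(), arm.get_state()['t'])"
```

```text
the job is handed in; nothing more can be done
the job is handed in; nothing more can be done
```

All four pieces are back in the drawers of their own kind: the bearing, quick link, big nut and coupling nut. I lowered each one until it touched the drawer floor, released it, and handed the job in at about 31.5 s.

**Last checks:**
- **Pieces:** the final scene picture shows each one lying flat in the free space in front of its stock.
- **Drawers:** they are at the same pixels as at the start. In the last top view the arm covered part of the couplers drawer, so that one rests on the scene picture.
- **Towel roll:** no pixels changed.
- **Fan:** the last image comparison showed 209 changed pixels. I put these down to the arm covering it, because an earlier, uncovered top view showed the fan in its original place.
- **Forces:** readings stayed below about 10 N.

**What was off:**
- **Bearing:** my first grip was too high, so I gripped it again lower before lifting.
- **Coupling nut:** it was held by its edges, with a 26 mm opening, but stayed level and settled on a flat.
- **Retreat:** after releasing the coupling nut I first moved the arm the wrong way. It was about 15 cm up and touched nothing.

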